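Assemble a test-sieve stack on the shaker

TASK

Assemble the sieve stack on the grey shaker, one part at a time from the bottom up: the white receiver in the shaker's round seat, then the blue sieve, the yellow sieve, the red sieve, and the black lid with the white knob on top. Each part must be plugged fully home and upright on the one below. Leave the spare green sieve, the brown jar, the white flask and the orange-lidded tub standing where they are.

Things in the scene. Friction and masses are not known exactly. Their poses are not given: they have to be found in the camera images.
- shaker: Target: fixed grey box 160 x 150 mm, 34 mm high, with a dark round collar as seat in the middle of its top: 68 mm outside, 56 mm inside, rim 45 mm above the table. Origin: on the table under the seat's centre, z up, front (display, knob) to -x. The receiver's foot drops into the collar, its wall rests on the rim: the receiver's origin is then 37 mm above this one.
- receiver: Receiver (bottom pan): all white round cup with a plain white floor, no mesh. Loose, 42 mm high: tapered round foot 8 mm high (45 to 52 mm wide), above it a straight round wall, 62 mm outside, 56 inside, rim at 42 mm, floor at 11 mm. Origin: centre of the foot's underside, z up. 0.1 kg.
- fine_sieve: Fine test sieve: blue wall, metal floor with a close dark grid (9 wires each way). Loose, 42 mm high: tapered round foot 8 mm high (45 to 52 mm wide), above it a straight round wall, 62 mm outside, 56 inside, rim at 42 mm, floor at 11 mm. Origin: centre of the foot's underside, z up. 0.1 kg. Plugged home, foot inside the rim below (2 mm play), its origin is 34 mm above that of the part below.
- medium_sieve: Medium test sieve: yellow wall, metal floor with a medium grid (6 wires each way). Loose, 42 mm high: tapered round foot 8 mm high (45 to 52 mm wide), above it a straight round wall, 62 mm outside, 56 inside, rim at 42 mm, floor at 11 mm. Origin: centre of the foot's underside, z up. 0.1 kg. Plugged home, foot inside the rim below (2 mm play), its origin is 34 mm above that of the part below.
- coarse_sieve: Coarse test sieve: red wall, metal floor with a wide grid (3 wires each way). Loose, 42 mm high: tapered round foot 8 mm high (45 to 52 mm wide), above it a straight round wall, 62 mm outside, 56 inside, rim at 42 mm, floor at 11 mm. Origin: centre of the foot's underside, z up. 0.1 kg. Plugged home, foot inside the rim below (2 mm play), its origin is 34 mm above that of the part below.
- lid: Lid: black disc 62 mm in diameter with a white upright round knob in its middle. The same tapered foot below (8 mm high), the disc from 8 to 16 mm, the knob 20 mm in diameter from 16 to 46 mm above the underside. Origin: centre of the foot's underside; z up. Plugged onto a sieve, its origin is 34 mm above that sieve's origin. 0.08 kg.
- spare_sieve: Spare sieve, green wall, otherwise like the others; not wanted, leave it standing where it is. Loose, 42 mm high: tapered round foot 8 mm high (45 to 52 mm wide), above it a straight round wall, 62 mm outside, 56 inside, rim at 42 mm, floor at 11 mm. Origin: centre of the foot's underside, z up. 0.1 kg.
- jar: Brown glass jar with a red cap, 54 mm in diameter, 78 mm high; bystander. Origin: centre of its underside.
- flask: White plastic bottle with a blue cap, 48 mm in diameter, 85 mm high; bystander. Origin: centre of its underside.
- tub: White tub with an orange lid, 68 mm in diameter, 57 mm high; bystander. Origin: centre of its underside.
Not all that is in view belongs to the job. There is more than one size of the medium_sieve; the job needs the smaller. What is shaped like the receiver but purple is not meant.

How it is judged:
By the outcome, as a careful person would: the job done as asked, in the order asked, and still so for the second after the job is handed in, with the robot touching nothing.
It also fails if it takes over 128 s, if anything falls off the work surface, if the arm or the gripper's body presses on something with over 40 N, if the wrist force passes 120 N, or if a joint passes its speed limit or range.

ROBOT

A 6-joint arm with a two-finger parallel gripper is mounted at the origin on the work surface. World frame = base frame: x ahead of the robot, y to its left, z up, the work surface at z = 0. Lengths are in m, angles in rad, forces in N, time in s.
With the tool pointing down it reaches from about 0.375 to 0.9 m from the base axis. Payload 3.1 kg.
Tool frame: the origin (TCP) lies at the centre of the arm's flange, where the gripper is bolted on; the fingertips stand robot.tip_extent ahead of it and the grasp point (between the pads) lies 164 mm ahead of it (robot.tip_extent is the distance from the TCP to the fingertips, in m); z points along the fingers, y is the line along which they close (so a half turn about z gives the same grasp; the last joint's range is limited). The gripper opens to 87 mm and grips with 3 to 60 N. Pads are 19 mm wide; open, the fingers measure 117 mm over their backs; the gripper's body (75 mm by 190 mm) begins 51 mm behind the grasp point.
Start: joints at [-1.456, 0.527, 1.433, -0, 1.181, -0.178], TCP at [0.181, -0.598, 0.405] pointing down, gripper open.
Joint ranges: [-3.08, 3.08], [-0.75, 2.2], [0.22, 2.44], [-1.43, 4.57], [0, 2.65], [-2.85, 2.85]. Speed limits (rad/s): [2.79, 2.79, 3.14, 3.14, 3.14, 3.14].

INTERFACE

Orientations are given as a unit quaternion [x, y, z, w].
In Python, from rig import get_obs, camera, hand_in, cut_out, robot gives the robot as it stands.
- The arm moves only by the tool step_arm, never from a script. Its argument "rows" is a list of rows, each a list of 6 numbers: the shift along the world's x, y, z in m, then the turn, a rotation vector about the world's x, y, z in degrees. A call has 1 to 12 rows; each row shifts and turns the commanded pose from where the row before left it; what a row does not reach is not made up. A row lasts 1/8 s, in which the tool goes at most 62.5 mm and 10.7 degrees, less where a joint would pass 70% of its speed; a pose out of reach is approached as far as the arm can. A call is refused whole if a number of a shift passes 0.0625 or a number of a turn 10.7, either way. A call with a gripper value outside its range is refused whole. "jaw" is the finger opening in m, from 0 to 0.087, set as the call begins (left out, the last holds). The fingers move at their own pace and stop on an object; "squeeze" is the grip in N (left out, the last holds). Time passes only in rows, so rows that do not move let the fingers close. It gives the time, the measured TCP pose, the force, the opening and the grip force at its end, in the units of the state.
- get_obs(): the state, without advancing time (a new reading comes with each control period).
- camera(name): name is "side" or "top" or "wrist"; returns a dict with "pixels" (420x560x3 uint8, blue, green, red), "depth" (420x560 float32, m along the optical axis (not along the pixel's ray), 0 where there is no reading), "fov_y" (degrees; the focal length in pixels is half the picture's height over the tangent of half this angle, whatever the lens; pixels are square), "cx", "cy" (the principal point, pixels), "extrinsics" (4x4, takes a point from camera to world coordinates); the wrist camera has in their place "mount" (4x4, takes a point from camera to tool coordinates, whose origin is the TCP and whose axes are the flange's). Camera axes: x right, y up, looking along -z (the intrinsics and any distortion apply to the point x, -y, -z); pixel columns grow to the right and rows downward; lengths in m; the calibration is good to about 2 mm. A picture is of the moment at which its call begins: read the wrist's pose just before it.
- hand_in(): hands the job in; it is judged then, once.
Trained networks look in the newest picture that a camera, given by its name, has taken for a name from the list of things; names that differ only in an ending like _2 or _b are one class to them, and where a whole thing is asked for, a point or a joint stands for the part that bears it (a point fixed in the world has none). Each returns a list of dicts, best first, with "confidence" (0 to 1); they miss things now and then, are a little off and sometimes report something else, mostly with a low value. They report only what shows in the picture. A call takes as long as a camera call. They do not tell look-alikes from the thing itself.
- cut_out(label, camera): "region" (420x560 bool, what is visible of it) and "extent" ([centre column, centre row, width, height] in pixels, round what is visible of it).
The state is a dict: "time": time; "q": joint angles; "joint_velocities": joint speeds; "joint_torque": joint torques, N m; "position": TCP position; "tool_rot": TCP orientation; "ft_force": force on the tool from outside, world axes, zero at the start; "moment": the same for the moment, N m; "grip_width": finger opening in m; "grip_force": force on a finger pad.
Only numpy, scipy, OpenCV 4.12 (cv2) and the standard library are available. Lean on these libraries where they do the work, as an engineer would, in place of code of your own. Each camera call takes 0.05 s, during which the arm holds its last target. There are 200 camera calls.

## Working session

There is one attempt and no reset: what is moved stays moved. The work goes in short steps, Python scripts to look and compute and a tool call to move; the robot and the scene stay as the last step left them, time stands still between calls to the robot, and variables do not carry over. Pictures are saved under pics/ and viewed, at most 14 in all, crops included, and the job is handed in when it is done.

Besides the shell and the picture viewer there is one more tool, called after "Request:" as name(argument=value, ...) on one line, values as JSON. step_arm: Moves the arm, as the interface text tells. Its arguments: {"type":"object","properties":{"rows":{"type":"array"},"jaw":{"type":"number"},"squeeze":{"type":"number"}},"required":["rows"]}

```bash
mkdir -p pics; cat > h.py <<'E'
import numpy as np, cv2
from rig import get_obs, camera, cut_out, robot
from scipy.spatial.transform import Rotation as R
def shot(n):
    o=get_obs(); c=camera(n)
    if 'extrinsics' in c: T=np.array(c['extrinsics'])
    else:
        W=np.eye(4); W[:3,:3]=R.from_quat(o['tool_rot']).as_matrix(); W[:3,3]=o['position']; T=W@np.array(c['mount'])
    return c,T
def cloud(c,T):
    d=c['depth']; f=d.shape[0]/2/np.tan(np.radians(c['fov_y'])/2)
    v,u=np.indices(d.shape); P=np.stack([(u-c['cx'])/f*d,-(v-c['cy'])/f*d,-d],-1)
    return P@T[:3,:3].T+T[:3,3]
E
python3 - <<'E'
from h import *
print(get_obs()['time'],getattr(robot,'tip_extent',robot))
for n in ['top','side']:
    c,T=shot(n); cv2.imwrite(f'pics/{n}0.png',c['pixels']); print({k:v for k,v in c.items() if k not in('pixels','depth')})
    P=cloud(c,T)
    for l in ['shaker','receiver','fine_sieve','medium_sieve','coarse_sieve','lid','spare_sieve','jar','flask','tub']:
        for r in cut_out(l,n):
            m=r['region']&(c['depth']>0); p=P[m]
            if len(p)==0: continue
            print(n,l,round(r['confidence'],2),np.round(r['extent']),'lo',np.percentile(p,2,0).round(3),'hi',np.percentile(p,98,0).round(3))
E
```

```text
0.0 0.1822
{'fov_y': 57.753175949468705, 'cx': 279.9685813277694, 'cy': 207.50581532318014, 'extrinsics': array([[-0.0172962 ,  0.98515162, -0.17081312,  0.47479933],
       [-0.99934503, -0.02246441, -0.02837008, -0.01813514],
       [-0.03178605,  0.17021055,  0.98489493,  0.8416608 ],
       [ 0.        ,  0.        ,  0.        ,  1.        ]])}
top shaker 0.92 [124. 266.  83.  85.] lo [0.417 0.26  0.007] hi [0.58  0.418 0.044]
top receiver 0.95 [222. 177.  30.  30.] lo [0.658 0.106 0.007] hi [0.716 0.165 0.043]
top receiver 0.59 [168. 158.  31.  28.] lo [0.705 0.222 0.008] hi [0.764 0.28  0.042]
top receiver 0.3 [356. 174.  29.  30.] lo [ 0.653 -0.179  0.011] hi [ 0.7   -0.132  0.08 ]
top fine_sieve 0.73 [226. 282.  32.  30.] lo [0.432 0.092 0.008] hi [0.487 0.149 0.043]
top medium_sieve 0.75 [278. 118.  34.  44.] lo [ 0.775 -0.03   0.011] hi [0.853 0.045 0.057]
top medium_sieve 0.66 [285. 209.  27.  29.] lo [ 0.58  -0.035  0.007] hi [0.637 0.02  0.043]
top coarse_sieve 0.81 [355. 220.  34.  30.] lo [ 0.554 -0.184  0.007] hi [ 0.611 -0.127  0.043]
top lid 0.63 [290. 176.  28.  2
[... 1197 characters left out ...]
 0.86 [308. 285.  36.  32.] lo [0.428 0.093 0.   ] hi [0.487 0.154 0.043]
side medium_sieve 0.56 [289. 233.  25.  28.] lo [ 0.577 -0.035  0.004] hi [0.636 0.025 0.043]
side medium_sieve 0.56 [220. 203.  36.  32.] lo [ 0.774 -0.03   0.001] hi [0.854 0.05  0.057]
side coarse_sieve 0.93 [334. 210.  23.  29.] lo [ 0.553 -0.244  0.001] hi [ 0.613 -0.124  0.043]
side lid 0.86 [261. 220.  28.  21.] lo [ 0.663 -0.05   0.   ] hi [0.723 0.016 0.047]
side jar 0.57 [304. 193.  16.  37.] lo [ 0.652 -0.171  0.005] hi [ 0.696 -0.129  0.079]
side flask 0.97 [261. 264.  21.  44.] lo [0.537 0.131 0.005] hi [0.576 0.164 0.086]
side tub 0.97 [330. 250.  30.  35.] lo [ 0.456 -0.018  0.004] hi [0.515 0.043 0.059]
```

```bash
python3 - <<'E'
import cv2
a=cv2.imread('pics/top0.png')[90:330,70:420]; cv2.imwrite('pics/topc.png',cv2.resize(a,None,fx=2.28,fy=2.28,interpolation=cv2.INTER_CUBIC))
E
```

```text
(no output)
```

View pics/topc.png

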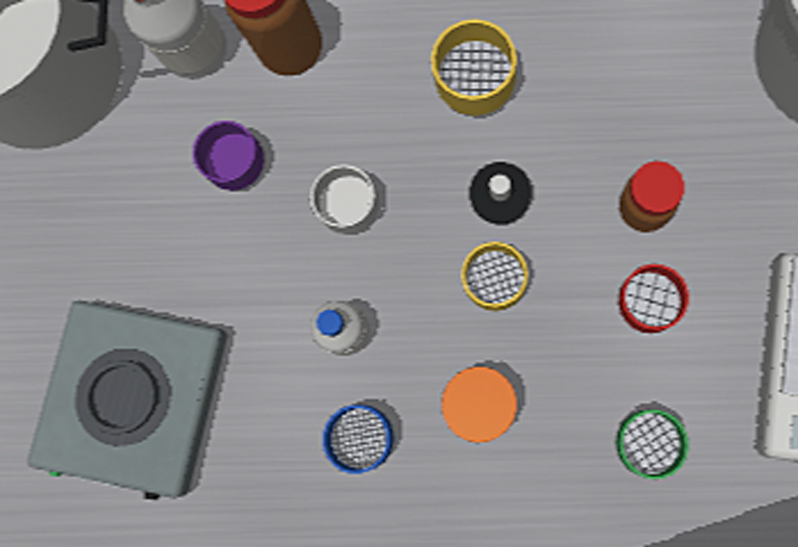

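View pics/side0.png

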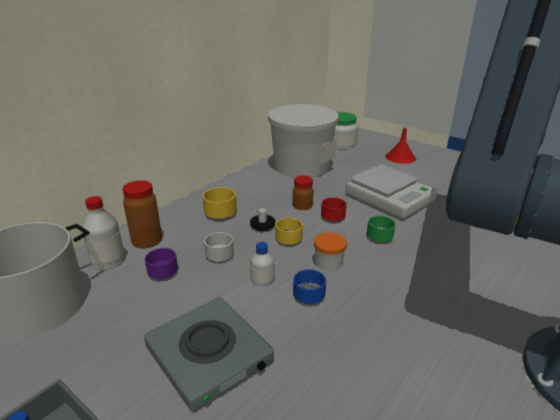

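Candidates in the top view:
- **White receiver:** the cup at (222,177) has a plain white floor. The lookalike at (168,158) is purple, so it isn't the one.
- **Medium sieve:** the two yellow ones are at (285,209), 43 mm high, and (278,118), 57 mm high and wider. The smaller one at (285,209) is the one needed.
- **Others:** blue is at (226,282), red at (355,220) and the lid at (290,176). The shaker seat is near (124,264). The enlarged crop confirms all of these.

Next I'll fit the rim centres.

```bash
cat >> h.py <<'E'
from scipy.optimize import least_squares
def circ(p):
    s=least_squares(lambda a:np.hypot(p[:,0]-a[0],p[:,1]-a[1])-a[2],[*p.mean(0)[:2],.03],loss='soft_l1',f_scale=.002)
    return s.x.round(4),len(p)
def near(P,x,y,r,lo,hi):
    p=P.reshape(-1,3); return p[(np.hypot(p[:,0]-x,p[:,1]-y)<r)&(p[:,2]>lo)&(p[:,2]<hi)]
G=dict(receiver=(.687,.135),fine=(.459,.121),medium=(.608,-.007),coarse=(.582,-.155),spare=(.45,-.148),lid=(.694,-.015),lidknob=(.694,-.015),seat=(.498,.34),jar=(.677,-.155),flask=(.557,.148),tub=(.488,.008))
E
python3 - <<'E'
from h import *
o=get_obs(); print(R.from_quat(o['tool_rot']).as_matrix().round(3),o['position'])
for n in ['top','side']:
    c,T=shot(n); P=cloud(c,T)
    for k,(x,y) in G.items():
        lo,hi=dict(lid=(.012,.02),lidknob=(.03,.05),seat=(.041,.05),jar=(.06,.09),flask=(.02,.09),tub=(.05,.065)).get(k,(.037,.047))
        p=near(P,x,y,.045,lo,hi)
        if len(p)>5: print(n,k,*circ(p),'mid',((p.min(0)+p.max(0))/2).round(4))
E
```

```text
[[ 0.957  0.29   0.   ]
 [ 0.29  -0.957  0.   ]
 [ 0.     0.    -1.   ]] [ 0.181037   -0.59818054  0.40474947]
top receiver [0.6874 0.1358 0.0292] 136 mid [0.6878 0.1354 0.0413]
top fine [0.4593 0.1211 0.0293] 139 mid [0.4586 0.1209 0.0406]
top medium [ 0.6082 -0.0079  0.0293] 135 mid [ 0.6082 -0.0078  0.0407]
top coarse [ 0.5837 -0.156   0.0292] 146 mid [ 0.5836 -0.1561  0.0415]
top spare [ 0.4503 -0.148   0.0292] 143 mid [ 0.4501 -0.1483  0.0408]
top lid [ 0.6952 -0.0146  0.0234] 490 mid [ 0.6942 -0.0147  0.0159]
top lidknob [ 0.6927 -0.0148  0.0071] 74 mid [ 0.6931 -0.0139  0.0395]
top seat [0.5014 0.3408 0.0308] 265 mid [0.5016 0.3407 0.0446]
top jar [ 0.6776 -0.1565  0.0174] 447 mid [ 0.6787 -0.1571  0.0709]
top flask [0.5604 0.1364 0.0169] 459 mid [0.5609 0.1375 0.054 ]
top tub [0.4882 0.0082 0.0237] 862 mid [0.4882 0.0086 0.0556]
side receiver [0.6861 0.1379 0.0292] 178 mid [0.686  0.1376 0.0405]
side fine [0.458  0.1238 0.0293] 230 mid [0.4582 0.1241 0.0407]
side medium [ 0.6072 -0.0057  0.0292] 143 mid [ 0.6066 -0.006   0.0406]
side coarse [ 0.5825 -0.1544  0.0294] 124 mid [ 0.5817 -0.1544  0.0403]
side spare [ 0.449  -0.1458  0.0293] 150 mid [ 0.4492 -0.1469  0.0413]
side lid [ 0.6929 -0.0125  0.0241] 255 mid [ 0.6938 -0.0141  0.0158]
side lidknob [ 0.6925 -0.0126  0.0081] 73 mid [ 0.6919 -0.0118  0.0389]
side seat [0.4996 0.3439 0.0308] 462 mid [0.5008 0.3433 0.0443]
side jar [ 0.6764 -0.1529  0.0191] 228 mid [ 0.6779 -0.154   0.0707]
side flask [0.5553 0.1468 0.015 ] 716 mid [0.5578 0.1442 0.054 ]
side tub [0.485  0.014  0.0253] 552 mid [0.4865 0.0103 0.0548]
```

Request:
step_arm(rows=[[0.034, 0.049, 0, 0, 0, -1.41], [0.034, 0.049, 0, 0, 0, -1.41], [0.034, 0.049, 0, 0, 0, -1.41], [0.034, 0.049, 0, 0, 0, -1.41], [0.034, 0.049, 0, 0, 0, -1.41], [0.034, 0.049, 0, 0, 0, -1.41], [0.034, 0.049, 0, 0, 0, -1.41], [0.034, 0.049, 0, 0, 0, -1.41], [0.034, 0.049, 0, 0, 0, -1.41], [0.034, 0.049, 0, 0, 0, -1.41], [0.034, 0.049, 0, 0, 0, -1.41], [0.034, 0.049, 0, 0, 0, -1.41]], jaw=0.087, squeeze=20)

```text
time: 2.7
position: [0.59, -0.0084, 0.405]
tool_rot: [1.0, -0.001, 0.0, 0.0]
ft_force: [1.6, -0.8, 0.3]
grip_width: 0.0868
grip_force: 0.0
```

Request:
step_arm(rows=[[0.0245, 0.037, -0.015, 0, 0, 0], [0.0245, 0.037, -0.015, 0, 0, 0], [0.0245, 0.037, -0.015, 0, 0, 0], [0.0245, 0.036, 0, 0, 0, 0], [0, 0, 0, 0, 0, 0], [0, 0, 0, 0, 0, 0]])

```text
time: 3.45
position: [0.6867, 0.1367, 0.3594]
tool_rot: [1.0, -0.001, -0.001, 0.0]
ft_force: [-0.1, -0.5, 0.2]
grip_width: 0.0869
grip_force: 0.0
```

```bash
python3 - <<'E'
from h import *
o=get_obs(); print(o['time'],R.from_quat(o['tool_rot']).as_matrix().round(3),o['position'])
c,T=shot('wrist'); cv2.imwrite('pics/w0.png',c['pixels']); P=cloud(c,T); print(T.round(3))
x,y=G['receiver']; p=near(P,x,y,.045,.037,.047); print(circ(p),len(p),(p.min(0)+p.max(0))/2)
E
```

```text
3.45 [[ 1.    -0.001 -0.001]
 [-0.001 -1.    -0.001]
 [-0.001  0.001 -1.   ]] [0.68665872 0.13665198 0.35943856]
[[-0.001  0.967  0.255  0.756]
 [-1.    -0.001 -0.     0.135]
 [ 0.    -0.255  0.967  0.34 ]
 [ 0.     0.     0.     1.   ]]
(array([0.6883, 0.1347, 0.0291]), 812) 812 [0.68816596 0.13470893 0.04062982]
```

View pics/w0.png

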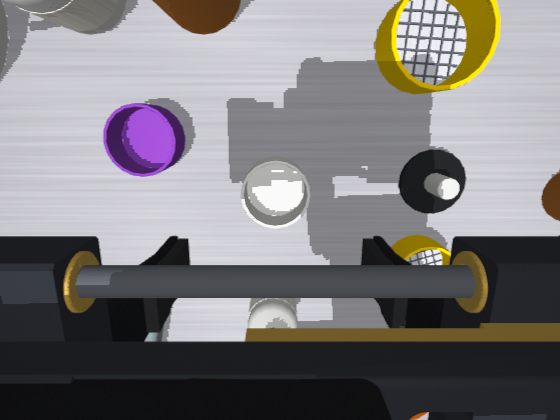

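Request:
step_arm(rows=[[0.001, -0.001, -0.05, 0, 0, 0], [0, 0, -0.05, 0, 0, 0], [0, 0, -0.045, 0, 0, 0], [0, 0, -0.015, 0, 0, 0], [0, 0, -0.005, 0, 0, 0], [0, 0, 0, 0, 0, 0]])

```text
time: 4.25
position: [0.6888, 0.1355, 0.1965]
tool_rot: [1.0, -0.001, 0.001, -0.0]
ft_force: [-0.2, -0.1, -0.1]
grip_width: 0.0872
grip_force: 0.0
```

Request:
step_arm(rows=[[0, 0, 0, 0, 0, 0], [0, 0, 0, 0, 0, 0], [0, 0, 0, 0, 0, 0], [0, 0, 0, 0, 0, 0]], jaw=0.05)

```text
time: 4.75
position: [0.6882, 0.1359, 0.1954]
tool_rot: [1.0, -0.001, 0.0, -0.0]
ft_force: [-0.9, 0.1, 3.6]
grip_width: 0.0622
grip_force: 20.0
```

Request:
step_arm(rows=[[0, 0, 0.055, 0, 0, 0], [0, 0, 0.06, 0, 0, 0], [-0.02, 0.022, 0.05, 0, 0, 0], [-0.042, 0.046, 0, 0, 0, 0], [-0.042, 0.046, 0, 0, 0, 0], [-0.042, 0.046, 0, 0, 0, 0], [-0.0415, 0.0463, 0, 0, 0, 0], [0, 0, 0, 0, 0, 0], [0, 0, 0, 0, 0, 0]])

```text
time: 5.88
position: [0.5005, 0.3423, 0.3597]
tool_rot: [1.0, -0.0, 0.0, 0.0]
ft_force: [0.6, -0.5, -1.3]
grip_width: 0.0622
grip_force: 20.0
```

```bash
python3 - <<'E'
from h import *
o=get_obs(); print(o['time'],o['position'],o['grip_width'],R.from_quat(o['tool_rot']).as_rotvec())
c,T=shot('wrist'); cv2.imwrite('pics/w1.png',c['pixels']); P=cloud(c,T)
x,y=G['seat']; p=near(P,x,y,.045,.041,.049); print(circ(p),(p.min(0)+p.max(0))/2)
for n in ['side','top']:
    c,T=shot(n); P=cloud(c,T); g=o['position']; p=near(P,g[0],g[1],.033,g[2]-.164+.004,g[2]-.164+.018); print(n,circ(p),(p.min(0)+p.max(0))/2)
E
```

```text
5.875 [0.50050136 0.34228393 0.35966949] 0.062193135246919426 [ 3.14110661e+00 -5.28601614e-04  8.27949635e-04]
(array([0.5022, 0.3407, 0.0307]), 934) [0.51326503 0.34085461 0.04406596]
side (array([0.499 , 0.3425, 0.0293]), 394) [0.49749417 0.34170103 0.20653962]
top (array([43.6221, 40.9117, 59.1791]), 15) [0.52054981 0.35921762 0.20320473]
```

View pics/w1.png

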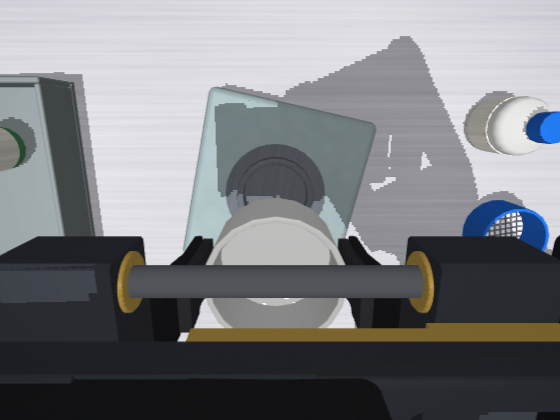

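Request:
step_arm(rows=[[0.001, 0, -0.04, 0, 0, 0], [0, 0, -0.04, 0, 0, 0], [0, 0, -0.025, 0, 0, 0], [0, 0, -0.01, 0, 0, 0], [0, 0, -0.005, 0, 0, 0], [0, 0, -0.004, 0, 0, 0], [0, 0, -0.002, 0, 0, 0], [0, 0, 0, 0, 0, 0]])

```text
time: 7.02
position: [0.5016, 0.3422, 0.2343]
tool_rot: [1.0, -0.001, 0.0, -0.0]
ft_force: [-0.2, -0.5, -1.0]
grip_width: 0.0624
grip_force: 20.0
```

Request:
step_arm(rows=[[0, 0, -0.002, 0, 0, 0], [0, 0, -0.001, 0, 0, 0], [0, 0, 0, 0, 0, 0]])

```text
time: 7.4
position: [0.5017, 0.3423, 0.2323]
tool_rot: [1.0, -0.001, 0.001, -0.0]
ft_force: [-1.2, -1.1, 6.4]
grip_width: 0.0624
grip_force: 20.0
```

Request:
step_arm(rows=[[0, 0, 0, 0, 0, 0], [0, 0, 0, 0, 0, 0], [0, 0, 0, 0, 0, 0], [0, 0, 0.03, 0, 0, 0], [0, 0, 0.04, 0, 0, 0], [-0.0105, -0.055, 0, 0, 0, 0], [-0.0105, -0.055, 0, 0, 0, 0], [-0.0105, -0.055, 0, 0, 0, 0], [-0.0105, -0.055, 0, 0, 0, 0], [0, 0, 0, 0, 0, 0], [0, 0, 0, 0, 0, 0]], jaw=0.087)

```text
time: 8.78
position: [0.46, 0.1222, 0.3008]
tool_rot: [1.0, -0.001, 0.0, -0.0]
ft_force: [0.6, -0.3, 0.5]
grip_width: 0.087
grip_force: 0.0
```

```bash
python3 - <<'E'
from h import *
o=get_obs(); print(o['time'],o['position'])
for n in ['side','top','wrist']:
    c,T=shot(n); P=cloud(c,T)
    for (x,y),lo,hi in [((.5005,.3423),.07,.086),(G['fine'],.037,.047)]:
        p=near(P,x,y,.04,lo,hi)
        if len(p)>5: print(n,circ(p),p[:,2].max())
E
```

```text
8.775 [0.45996392 0.12217165 0.30084513]
side (array([0.4997, 0.3438, 0.0293]), 505) 0.08182921806263926
side (array([0.458 , 0.1239, 0.0294]), 228) 0.04437886897642562
top (array([0.5002, 0.3402, 0.0301]), 86) 0.08050516722708667
top (array([0.4591, 0.1196, 0.0278]), 14) 0.04284380715986802
wrist (array([0.4597, 0.1205, 0.0291]), 1255) 0.04424372528360426
```

Request:
step_arm(rows=[[0, 0, -0.045, 0, 0, 0], [0, 0, -0.04, 0, 0, 0], [0, 0, -0.015, 0, 0, 0], [0, 0, -0.006, 0, 0, 0], [0, 0, 0, 0, 0, 0]])

```text
time: 9.55
position: [0.4598, 0.1225, 0.1952]
tool_rot: [1.0, -0.0, 0.0, -0.0]
ft_force: [0.4, -0.1, 0.2]
grip_width: 0.0871
grip_force: 0.0
```

Request:
step_arm(rows=[[0, 0, 0, 0, 0, 0], [0, 0, 0, 0, 0, 0], [0, 0, 0, 0, 0, 0], [0, 0, 0, 0, 0, 0]], jaw=0.05)

```text
time: 10.05
position: [0.4597, 0.122, 0.1952]
tool_rot: [1.0, -0.001, 0.0, -0.0]
ft_force: [-0.7, 0.1, 4.1]
grip_width: 0.0618
grip_force: 20.0
```

Request:
step_arm(rows=[[0, 0, 0.06, 0, 0, 0], [0, 0, 0.06, 0, 0, 0], [0.0105, 0.055, 0, 0, 0, 0], [0.0105, 0.055, 0, 0, 0, 0], [0.0105, 0.055, 0, 0, 0, 0], [0.0105, 0.055, 0, 0, 0, 0], [0, 0, 0, 0, 0, 0], [0, 0, -0.02, 0, 0, 0], [0, 0, -0.015, 0, 0, 0], [0, 0, -0.006, 0, 0, 0], [0, 0, -0.004, 0, 0, 0], [0, 0, 0, 0, 0, 0]])

```text
time: 11.55
position: [0.5017, 0.3418, 0.2698]
tool_rot: [1.0, -0.001, -0.0, 0.0]
ft_force: [0.5, -0.3, -0.4]
grip_width: 0.0617
grip_force: 20.0
```

Request:
step_arm(rows=[[0, 0, -0.002, 0, 0, 0], [0, 0, -0.002, 0, 0, 0], [0, 0, -0.001, 0, 0, 0], [0, 0, 0, 0, 0, 0]])

```text
time: 12.05
position: [0.5016, 0.3422, 0.2662]
tool_rot: [1.0, -0.001, 0.001, -0.0]
ft_force: [-1.0, -1.1, 6.4]
grip_width: 0.0614
grip_force: 20.0
```

Request:
step_arm(rows=[[0, 0, 0, 0, 0, 0], [0, 0, 0, 0, 0, 0], [0, 0, 0, 0, 0, 0], [0, 0, 0.03, 0, 0, 0], [0, 0, 0.04, 0, 0, 0], [0.0153, -0.0499, 0, 0, 0, 0], [0.0153, -0.0499, 0, 0, 0, 0], [0.0153, -0.0499, 0, 0, 0, 0], [0.0153, -0.0499, 0, 0, 0, 0], [0.0153, -0.0499, 0, 0, 0, 0], [0.0153, -0.0499, 0, 0, 0, 0], [0.0153, -0.0499, 0, 0, 0, 0]], jaw=0.087)

```text
time: 13.55
position: [0.6089, -0.0089, 0.3345]
tool_rot: [1.0, -0.001, -0.0, -0.0]
ft_force: [0.6, 0.4, -0.5]
grip_width: 0.0867
grip_force: 0.0
```

```bash
python3 - <<'E'
from h import *
o=get_obs(); print(o['time'],o['position'])
for n in ['side','top','wrist']:
    c,T=shot(n); P=cloud(c,T)
    if n=='wrist': cv2.imwrite('pics/w2.png',c['pixels'])
    for (x,y),lo,hi in [((.5005,.3423),.105,.12),(G['medium'],.037,.047)]:
        p=near(P,x,y,.04,lo,hi)
        if len(p)>5: print(n,circ(p),p[:,2].max())
E
```

```text
13.55 [ 0.60894223 -0.00887755  0.33454054]
side (array([0.4995, 0.3435, 0.0293]), 484) 0.11536736931453195
side (array([ 0.6069, -0.0056,  0.0292]), 140) 0.044488976812477876
top (array([0.5009, 0.3405, 0.0293]), 232) 0.11426484038512896
top (array([ 0.6096, -0.0081,  0.0286]), 11) 0.04418390916178094
wrist (array([ 0.6089, -0.0091,  0.0291]), 955) 0.04416023130173363
```

View pics/w2.png

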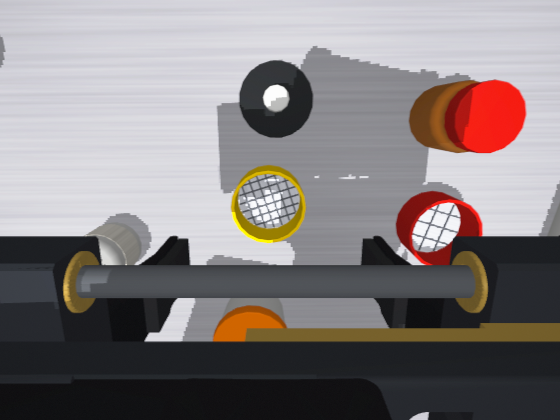

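Blue is home. The small yellow sieve shows at (268,203), centred between the fingers, so I'll descend on it.

Request:
step_arm(rows=[[0, 0.001, -0.05, 0, 0, 0], [0, 0, -0.05, 0, 0, 0], [0, 0, -0.03, 0, 0, 0], [0, 0, -0.01, 0, 0, 0], [0, 0, 0, 0, 0, 0]])

```text
time: 14.32
position: [0.6085, -0.0054, 0.1946]
tool_rot: [1.0, -0.0, -0.0, -0.0]
ft_force: [-0.1, 0.6, 0.7]
grip_width: 0.087
grip_force: 0.0
```

Request:
step_arm(rows=[[0, 0, 0, 0, 0, 0], [0, 0, 0, 0, 0, 0], [0, 0, 0, 0, 0, 0], [0, 0, 0, 0, 0, 0]], jaw=0.05)

```text
time: 14.82
position: [0.6088, -0.0063, 0.1955]
tool_rot: [1.0, -0.001, 0.001, 0.0]
ft_force: [0.4, -0.1, 4.9]
grip_width: 0.0603
grip_force: 20.0
```

Request:
step_arm(rows=[[0, 0, 0.05, 0, 0, 0], [0, 0, 0.055, 0, 0, 0], [0, 0, 0.045, 0, 0, 0], [-0.0153, 0.0498, 0, 0, 0, 0], [-0.0153, 0.0498, 0, 0, 0, 0], [-0.0153, 0.0498, 0, 0, 0, 0], [-0.0153, 0.0498, 0, 0, 0, 0], [-0.0153, 0.0498, 0, 0, 0, 0], [-0.0153, 0.0498, 0, 0, 0, 0], [-0.0153, 0.0498, 0, 0, 0, 0], [0, 0, 0, 0, 0, 0], [0, 0, 0, 0, 0, 0]])

```text
time: 16.32
position: [0.5012, 0.3422, 0.3444]
tool_rot: [1.0, -0.0, -0.0, 0.0]
ft_force: [1.3, -0.4, -1.1]
grip_width: 0.0602
grip_force: 20.0
```

Request:
step_arm(rows=[[0, 0, -0.02, 0, 0, 0], [0, 0, -0.015, 0, 0, 0], [0, 0, -0.005, 0, 0, 0], [0, 0, -0.002, 0, 0, 0], [0, 0, -0.002, 0, 0, 0], [0, 0, 0, 0, 0, 0]])

```text
time: 17.08
position: [0.5016, 0.3425, 0.301]
tool_rot: [1.0, -0.001, 0.0, -0.0]
ft_force: [0.1, 0.1, -1.4]
grip_width: 0.0602
grip_force: 20.0
```

Request:
step_arm(rows=[[0, 0, -0.001, 0, 0, 0], [0, 0, -0.001, 0, 0, 0], [0, 0, 0, 0, 0, 0]])

```text
time: 17.45
position: [0.5016, 0.3426, 0.3005]
tool_rot: [1.0, -0.001, 0.001, -0.0]
ft_force: [-2.5, -2.3, 7.1]
grip_width: 0.0603
grip_force: 20.0
```

Request:
step_arm(rows=[[0, 0, 0, 0, 0, 0], [0, 0, 0, 0, 0, 0], [0, 0, 0, 0, 0, 0], [0, 0, 0.03, 0, 0, 0], [0, 0, 0.04, 0, 0, 0], [0.0092, -0.0553, 0, 0, 0, 0], [0.0092, -0.0553, 0, 0, 0, 0], [0.0092, -0.0553, 0, 0, 0, 0], [0.0092, -0.0553, 0, 0, 0, 0], [0.0092, -0.0553, -0.01, 0, 0, 0], [0.0092, -0.0553, -0.02, 0, 0, 0], [0.0092, -0.0553, -0.02, 0, 0, 0]], jaw=0.087)

```text
time: 18.95
position: [0.5662, -0.0465, 0.3183]
tool_rot: [1.0, -0.001, 0.0, 0.0]
ft_force: [0.6, 0.6, 0.3]
grip_width: 0.0866
grip_force: 0.0
```

Request:
step_arm(rows=[[0.0092, -0.0553, 0, 0, 0, 0], [0.0092, -0.0553, 0, 0, 0, 0], [0, 0, 0, 0, 0, 0], [0, 0, 0, 0, 0, 0]])

```text
time: 19.45
position: [0.5839, -0.1551, 0.3183]
tool_rot: [1.0, -0.001, -0.001, -0.001]
ft_force: [0.4, -0.2, 0.2]
grip_width: 0.0871
grip_force: 0.0
```

```bash
python3 - <<'E'
from h import *
o=get_obs(); print(o['time'],o['position'])
for n in ['side','top','wrist']:
    c,T=shot(n); P=cloud(c,T)
    for (x,y),lo,hi in [((.5005,.3423),.14,.155),(G['coarse'],.037,.047)]:
        p=near(P,x,y,.04,lo,hi)
        if len(p)>5: print(n,circ(p),p[:,2].max())
E
```

```text
19.45 [ 0.5838692  -0.15506315  0.31827567]
side (array([0.4993, 0.3439, 0.0293]), 485) 0.14983173658432114
side (array([ 0.5824, -0.154 ,  0.0293]), 124) 0.0444246622693667
top (array([0.5006, 0.3409, 0.0293]), 250) 0.14902825864074043
wrist (array([ 0.5841, -0.1576,  0.0291]), 1086) 0.044399534016962894
```

Yellow is home, with its rim at about 147 mm. Next is red.

Request:
step_arm(rows=[[0, 0, -0.05, 0, 0, 0], [0, 0, -0.045, 0, 0, 0], [0, 0, -0.02, 0, 0, 0], [0, 0, -0.008, 0, 0, 0], [0, 0, 0, 0, 0, 0]])

```text
time: 20.23
position: [0.5848, -0.1551, 0.1963]
tool_rot: [1.0, -0.001, 0.0, 0.0]
ft_force: [-0.6, -0.8, 0.9]
grip_width: 0.0871
grip_force: 0.0
```

Request:
step_arm(rows=[[0, 0, 0, 0, 0, 0], [0, 0, 0, 0, 0, 0], [0, 0, 0, 0, 0, 0], [0, 0, 0, 0, 0, 0]], jaw=0.05)

```text
time: 20.72
position: [0.5845, -0.1554, 0.1964]
tool_rot: [1.0, -0.001, 0.0, 0.0]
ft_force: [-0.6, -0.2, 4.6]
grip_width: 0.0627
grip_force: 20.0
```

Request:
step_arm(rows=[[0, 0, 0.06, 0, 0, 0], [0, 0, 0.06, 0, 0, 0], [0, 0, 0.06, 0, 0, 0], [-0.0092, 0.0553, 0.005, 0, 0, 0], [-0.0092, 0.0553, 0, 0, 0, 0], [-0.0092, 0.0553, 0, 0, 0, 0], [-0.0092, 0.0553, 0, 0, 0, 0], [-0.0092, 0.0553, 0, 0, 0, 0], [-0.0092, 0.0553, 0, 0, 0, 0], [-0.0092, 0.0553, 0, 0, 0, 0], [-0.0092, 0.0553, 0, 0, 0, 0], [-0.009, 0.055, 0, 0, 0, 0]])

```text
time: 22.22
position: [0.501, 0.3438, 0.3805]
tool_rot: [1.0, -0.001, -0.0, 0.0]
ft_force: [0.8, -0.7, -0.2]
grip_width: 0.062
grip_force: 20.0
```

Request:
step_arm(rows=[[0, 0, 0, 0, 0, 0], [0, 0, -0.02, 0, 0, 0], [0, 0, -0.015, 0, 0, 0], [0, 0, -0.005, 0, 0, 0], [0, 0, -0.002, 0, 0, 0], [0, 0, -0.001, 0, 0, 0], [0, 0, 0, 0, 0, 0]])

```text
time: 23.1
position: [0.5019, 0.3421, 0.3382]
tool_rot: [1.0, -0.001, 0.0, -0.0]
ft_force: [-0.3, 0.5, -1.2]
grip_width: 0.0628
grip_force: 20.0
```

Request:
step_arm(rows=[[0, 0, -0.001, 0, 0, 0], [0, 0, -0.001, 0, 0, 0], [0, 0, 0, 0, 0, 0]])

```text
time: 23.48
position: [0.5017, 0.3421, 0.3357]
tool_rot: [1.0, -0.001, -0.0, 0.0]
ft_force: [0.5, 1.0, -0.8]
grip_width: 0.0627
grip_force: 20.0
```

Request:
step_arm(rows=[[0, 0, -0.001, 0, 0, 0], [0, 0, -0.0005, 0, 0, 0], [0, 0, 0, 0, 0, 0]])

```text
time: 23.85
position: [0.5017, 0.3422, 0.3354]
tool_rot: [1.0, -0.001, 0.0, -0.0]
ft_force: [-1.4, 0.3, 5.2]
grip_width: 0.0621
grip_force: 20.0
```

Request:
step_arm(rows=[[0, 0, 0, 0, 0, 0], [0, 0, 0, 0, 0, 0], [0, 0, 0, 0, 0, 0], [0, 0, 0.03, 0, 0, 0], [0, 0, 0.035, 0, 0, 0], [0.0274, -0.0509, 0, 0, 0, 0], [0.0274, -0.0509, 0, 0, 0, 0], [0.0274, -0.0509, 0, 0, 0, 0], [0.0274, -0.0509, 0, 0, 0, 0], [0.0274, -0.0509, -0.02, 0, 0, 0], [0.0274, -0.0509, -0.02, 0, 0, 0], [0.0276, -0.0506, -0.02, 0, 0, 0]], jaw=0.087)

```text
time: 25.35
position: [0.6944, -0.0157, 0.3384]
tool_rot: [1.0, -0.001, 0.0, -0.0]
ft_force: [-0.1, -0.3, 0.5]
grip_width: 0.0875
grip_force: 0.0
```

Request:
step_arm(rows=[[0, 0, 0, 0, 0, 0], [0, 0, 0, 0, 0, 0]], jaw=0.05)

```text
time: 25.6
position: [0.6935, -0.014, 0.3386]
tool_rot: [1.0, -0.001, -0.001, -0.0]
ft_force: [-1.2, 0.1, 0.3]
grip_width: 0.0743
grip_force: 0.0
```

```bash
python3 - <<'E'
from h import *
o=get_obs(); print(o['time'],o['position'])
for n in ['side','top','wrist']:
    c,T=shot(n); P=cloud(c,T)
    if n=='side': cv2.imwrite('pics/s3.png',cv2.resize(c['pixels'][120:420,100:400],None,fx=2,fy=2))
    for (x,y),lo,hi in [((.5005,.3423),.174,.19),(G['lid'],.025,.05),(G['lid'],.01,.02)]:
        p=near(P,x,y,.04,lo,hi)
        if len(p)>5: print(n,circ(p),p[:,2].max(),(p.min(0)+p.max(0))/2)
E
```

```text
25.6 [ 0.69349229 -0.01399491  0.33861513]
side (array([0.499 , 0.3435, 0.0293]), 510) 0.1828394723708483 [0.49986461 0.34325902 0.17842784]
side (array([ 0.6917, -0.0121,  0.0079]), 89) 0.04814652952458831 [ 0.69285927 -0.01112841  0.03698166]
side (array([ 0.6919, -0.0119,  0.0245]), 271) 0.019902363690633695 [ 0.69402571 -0.01353097  0.01495477]
top (array([0.5003, 0.3405, 0.0293]), 212) 0.1826560705412693 [0.49994426 0.34090389 0.17842766]
wrist (array([ 0.6956, -0.0159,  0.0072]), 527) 0.04802152492658607 [ 0.69429363 -0.01567343  0.03682347]
wrist (array([ 0.6932, -0.016 ,  0.0234]), 3015) 0.019998927681003142 [ 0.6940343  -0.01595512  0.01505522]
```

View pics/s3.png

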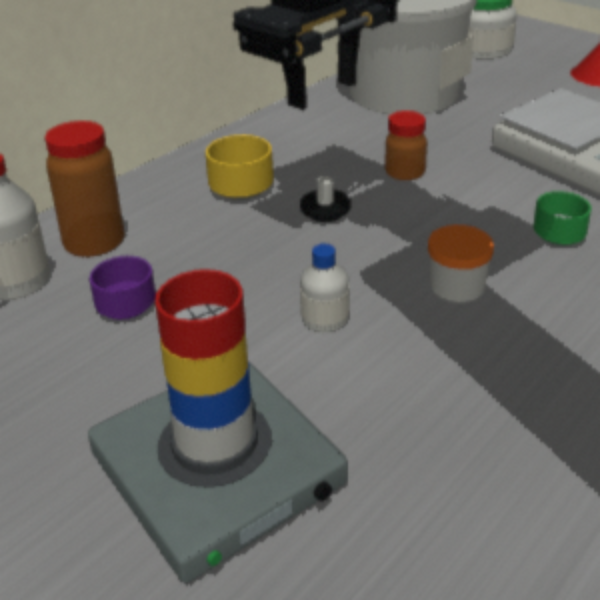

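The four-part stack stands straight and home, at crop (205,365). Now the lid.

Request:
step_arm(rows=[[0, 0, -0.05, 0, 0, 0], [0, 0, -0.045, 0, 0, 0], [0, 0, -0.025, 0, 0, 0], [0, 0, -0.012, 0, 0, 0], [0, 0, -0.005, 0, 0, 0], [0, 0, 0, 0, 0, 0]])

```text
time: 26.5
position: [0.6941, -0.0136, 0.2033]
tool_rot: [1.0, -0.001, 0.001, 0.0]
ft_force: [0.1, -0.8, 0.3]
grip_width: 0.05
grip_force: 0.0
```

Request:
step_arm(rows=[[0, 0, 0, 0, 0, 0], [0, 0, 0, 0, 0, 0], [0, 0, 0, 0, 0, 0], [0, 0, 0, 0, 0, 0], [0, 0, 0, 0, 0, 0], [0, 0, 0, 0, 0, 0]], jaw=0.005)

```text
time: 27.25
position: [0.6938, -0.014, 0.2025]
tool_rot: [1.0, -0.001, 0.0, 0.0]
ft_force: [-1.0, -0.5, 2.3]
grip_width: 0.0192
grip_force: 20.0
```

Request:
step_arm(rows=[[0, 0, 0.054, 0, 0, 0], [0, 0, 0.054, 0, 0, 0], [0, 0, 0.055, 0, 0, 0], [0, 0, 0.055, 0, 0, 0], [-0.0275, 0.0508, 0, 0, 0, 0], [-0.0275, 0.0508, 0, 0, 0, 0], [-0.0275, 0.0508, 0, 0, 0, 0], [-0.0275, 0.0508, 0, 0, 0, 0], [-0.0275, 0.0508, 0, 0, 0, 0], [-0.0275, 0.0508, 0, 0, 0, 0], [-0.0275, 0.0508, 0, 0, 0, 0], [0, 0, 0, 0, 0, 0]])

```text
time: 28.75
position: [0.4985, 0.345, 0.4199]
tool_rot: [1.0, 0.002, -0.001, -0.0]
ft_force: [-0.1, -0.0, -0.3]
grip_width: 0.0191
grip_force: 20.0
```

Request:
step_arm(rows=[[0, 0, 0, 0, 0, 0], [0, 0, -0.018, 0, 0, 0], [0, 0, -0.015, 0, 0, 0], [0, 0, -0.005, 0, 0, 0], [0, 0, -0.002, 0, 0, 0], [0, 0, -0.001, 0, 0, 0], [0, 0, 0, 0, 0, 0]])

```text
time: 29.62
position: [0.5013, 0.3418, 0.3797]
tool_rot: [1.0, -0.001, 0.0, -0.0]
ft_force: [0.3, 1.2, -0.3]
grip_width: 0.0189
grip_force: 20.0
```

Request:
step_arm(rows=[[0, 0, -0.002, 0, 0, 0], [0, 0, -0.001, 0, 0, 0], [0, 0, -0.001, 0, 0, 0], [0, 0, -0.0005, 0, 0, 0], [0, 0, 0, 0, 0, 0]])

```text
time: 30.25
position: [0.5012, 0.3418, 0.3754]
tool_rot: [1.0, -0.001, 0.0, -0.0]
ft_force: [-0.3, -0.5, 5.0]
grip_width: 0.0194
grip_force: 20.0
```

Contact came at the expected height, so I'll release and back off.

Request:
step_arm(rows=[[0, 0, 0, 0, 0, 0], [0, 0, 0, 0, 0, 0], [0, 0, 0, 0, 0, 0], [0, 0, 0.02, 0, 0, 0], [0, 0, 0.04, 0, 0, 0], [0, -0.04, 0.02, 0, 0, 0], [0, -0.05, 0, 0, 0, 0], [0, -0.05, 0, 0, 0, 0], [0, 0, 0, 0, 0, 0]], jaw=0.06)

```text
time: 31.38
position: [0.5013, 0.199, 0.4547]
tool_rot: [1.0, -0.003, -0.0, 0.0]
ft_force: [-0.3, 0.5, -0.4]
grip_width: 0.0596
grip_force: 0.0
```

```bash
python3 - <<'E'
from h import *
print(get_obs()['time'])
for n in ['side','top']:
    c,T=shot(n); P=cloud(c,T)
    if n=='side': cv2.imwrite('pics/s4.png',cv2.resize(c['pixels'][120:420,100:400],None,fx=2,fy=2))
    for lo,hi in [(.18,.195),(.2,.23)]:
        p=near(P,.5005,.3423,.04,lo,hi)
        if len(p)>5: print(n,circ(p),p[:,2].max(),np.median(p[:,2]))
    for k in ['spare','tub','jar','flask']:
        p=near(P,*G[k],.045,.037,.047) if k=='spare' else near(P,*G[k],.045,.02,.09)
        if len(p)>5: print(n,k,circ(p))
E
```

```text
31.375
side (array([0.4983, 0.3444, 0.0248]), 979) 0.19499704547839042 0.18936430081880762
side (array([0.4993, 0.3434, 0.0079]), 254) 0.2209275868246265 0.21452480962240827
side spare (array([ 0.4489, -0.1456,  0.0294]), 154)
side tub (array([0.4849, 0.014 , 0.0264]), 863)
side jar (array([ 0.6759, -0.1528,  0.0209]), 531)
side flask (array([0.5552, 0.1466, 0.015 ]), 718)
top spare (array([ 0.4503, -0.148 ,  0.0293]), 141)
top tub (array([0.4882, 0.0082, 0.0237]), 864)
top jar (array([ 0.6754, -0.1549,  0.0193]), 622)
top flask (array([0.5605, 0.1362, 0.017 ]), 458)
```

View pics/s4.png

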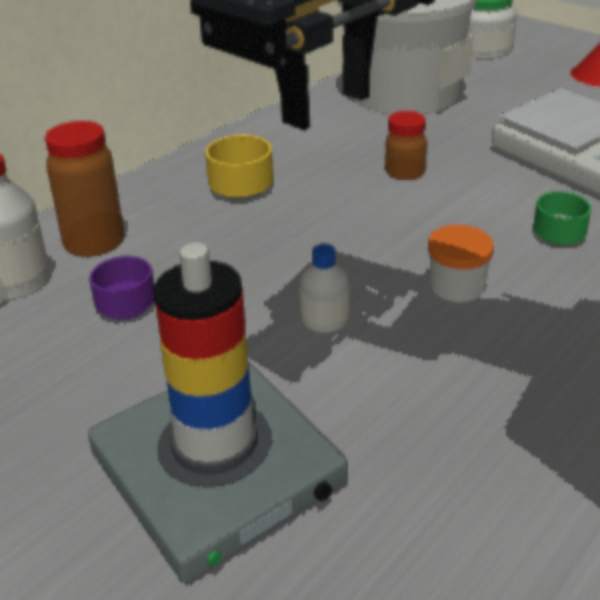

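The stack is complete and upright, with the lid disc at 189 mm and the knob top at about 219 mm. The bystanders haven't moved.

```bash
python3 -c "
from rig import hand_in
print(hand_in())"
```

```text
the job is handed in; nothing more can be done
None
```

The sieve stack is assembled on the shaker in the order asked: receiver, blue, yellow, red, then lid. Each part measured fully home and upright, the bystanders are where they were, and the job was handed in at about 31 s.

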